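# Latch the tool case: hasp over staple, pin through the loop

### The job

Lock the black tool case: swing the flat metal hasp from the top of the lid over to the front until it lies fully home with the brass staple loop sticking out through its slot. Then take the red-knobbed pin from its grey holder and drop it upright through the loop, fully down until its collar rests on the loop, and let go. Do not disturb the tape rolls or the tape measure.

Things in the scene. Friction and masses are not known exactly. Their poses are not given: they have to be found in the camera images.
- case: Black tool case fixed on the work surface, 309 mm deep, 386 wide, 87 high, lid shut, its front roughly towards the robot. Origin: centre of its underside; x points from front to back, y along the front, z up. A hasp and a brass staple sit at the middle of its front (y = 0). The lid is flat; a small hinge leaf, up to 91 mm high, reaches 43 mm behind the hasp's hinge.
- hasp_hinge (a point): Middle of the hasp's hinge axis, at the upper front edge of the case, 88 mm above the work surface and 7 mm in front of the case; axes as the case's (hinge axis = y). The hasp is a metal plate 52 mm wide along y, 3 thick and 70 long from this axis, with a slot 30 mm wide at 41 to 59 mm from the axis. Its outer face lies 4.5 mm off the axis.
- hasp (a joint): Hasp angle, rad. 0: hanging down against the case front, fully home; pi/2: sticking straight out in front; pi: straight up; above pi: leaning back over the lid (it starts so; stop at 4.3). The plate points along (-sin, 0, -cos) of the angle in case axes. The hinge is stiff (0.05 N m): the hasp stays where it is left and must be pushed all the way.
- staple_eye (a point): Middle of the opening of the brass staple loop, level with its top, 40.5 mm above the work surface, 23 mm in front of the case. Axes as the case's. The loop is a level U of 5 mm round bar that ends 17 mm in front of this point. Opening: 13 mm wide along y; along x, with the hasp home, from 12 mm in front of this point to 12 mm behind it (there the hasp).
- pin_grip (a point): Middle of the retaining pin's round red knob (18 mm thick, 28 high); z along the pin, up. Below: a steel collar 20 mm across (its underside 19 mm below this point) and a 9 mm shank with tapered tip, ending 49 mm below this point. It starts upright in the grey block, collar on the block. About 60 g. Seated in the loop, this point is 19 mm above staple_eye.
- pin_block: Fixed grey holder block, 56 x 56 x 36 mm high, with a 10.5 mm hole in which the pin stands at first. Origin: centre of its underside.
- wide_tape: Loose wide roll of brown tape, 94 mm across, 48 mm high, lying flat on the work surface to the left; origin at the centre of its underside. Leave alone.
- dark_tape: Loose small dark tape roll, 53 mm across, 19 mm high, lying on the lid, right rear; origin at the centre of its underside. Leave alone.
- tape_measure: Loose yellow tape measure, 38 x 87 x 60 mm, standing on the lid, left rear; origin at the centre of its underside. Leave alone.

How it is judged:
On the way, in this order (a step that is already met when the one before it is completed fails the run):
1. the hasp is swung over the staple, home against the front of the case (value of joint hasp below 0.12 rad), for 0.2 s.
2. the pin is down in the loop (value of joint hasp below 0.12 rad and z of pin_grip in the frame of staple_eye below 0.024 m and x of pin_grip in the frame of staple_eye between -0.014 and 0.016 m and y of pin_grip in the frame of staple_eye between -0.008 and 0.008 m), for 0.2 s.
At the end, for the whole second after the job is handed in: The hasp is within 0.12 rad of fully home and the pin stands upright (within 0.25 rad) in the staple loop, its collar resting on the loop (knob middle 14 to 22 mm above the loop's top, within 8 mm sideways and 14 mm in front of to 16 mm behind the middle of the loop) (value of joint hasp below 0.12 rad and z of pin_grip in the frame of staple_eye between 0.014 and 0.022 m and x of pin_grip in the frame of staple_eye between -0.014 and 0.016 m and y of pin_grip in the frame of staple_eye between -0.008 and 0.008 m and angle between pin_grip's own z axis and vertical below 0.25 rad); the robot touches nothing.
It fails at once if a tape roll or the tape measure is moved by more than 30 mm (distance of any of wide_tape, dark_tape, tape_measure from where it was at the start of the episode above 0.03 m).
It also fails if it takes over 59 s, if anything falls off the work surface, if the arm or the gripper's body presses on something with over 40 N, if the wrist force passes 120 N, or if a joint passes its speed limit or range.

### The arm

A 6-joint arm with a two-finger parallel gripper is mounted at the origin on a cart in front of the work surface, level with it; the furniture and walls round the work are solid. World frame = base frame: x ahead of the robot, y to its left, z up, the work surface at z = 0. Lengths are in m, angles in rad, forces in N, time in s.
With the tool pointing down it reaches from about 0.4 to 0.825 m from the base axis. Payload 7 kg.
Tool frame: the origin (TCP) lies on the front face of the gripper's body, between the roots of the fingers; the fingertips stand 66 mm ahead of it and the grasp point (between the pads) lies 47 mm ahead of it; z points along the fingers, y is the line along which they close (so a half turn about z gives the same grasp; the last joint's range is limited). The gripper opens to 88 mm and grips with 3 to 60 N. Pads are 19 mm wide; open, the fingers measure 130 mm over their backs; the gripper's body (78 mm by 193 mm) begins 47 mm behind the grasp point.
Start: joints at [1.551, 0.359, 0.012, 0, -1.224, -0.288], TCP at [0.205, 0.643, 0.292] pointing down, gripper open.
Joint ranges: [-3.07, 3.07], [-1.43, 2.12], [-1.02, 1.25], [-3.03, 1.67], [-3.05, -0], [-3.03, 3.03]. Speed limits (rad/s): [2.39, 2.39, 3.01, 3.14, 3.14, 3.14].

### API

Orientations are given as [roll, pitch, yaw] about the fixed x, y, z axes, in that order (R = Rz(yaw) Ry(pitch) Rx(roll)).
In Python, from station import arm gives the robot as it stands. The module is installed in compiled form; this text tells all that it offers.
- The arm moves only by the tool move_arm, never from a script. Its argument "increments" is a list of rows, each an object of numbers: "jaw": the gripper command: -1 is shut, 1 is fully open, values between are in proportion; "dx", "dy", "dz": the shift along the tool's x, y, z in m; "twist": the turn about the tool's z in rad. A call has 1 to 12 rows; each row shifts and turns the commanded pose from where the row before left it, along the tool's axes as they then stand; what a row does not reach is not made up. A row lasts 1/12 s, in which the tool goes at most 41.7 mm and 7.16 degrees, less where a joint would pass 70% of its speed; a pose out of reach is approached as far as the arm can. A call is refused whole if a number of a shift passes 0.0417 or a number of a turn 0.125, either way. A call with a gripper value outside its range is refused whole. The fingers move at their own pace and stop on an object; "force" is the grip in N (left out, the last holds). Time passes only in rows, so rows that do not move let the fingers close. It gives the time, the measured TCP pose, the force, the opening and the grip force at its end, in the units of the state.
- arm.get_state(): the state, without advancing time (a new reading comes with each control period).
- arm.grab_frame(name): name is "side" or "top" or "wrist"; returns the picture (480x640x3 uint8, blue, green, red); there is no depth.
- arm.camera_info(name): a dict with "K" (3x3 intrinsics, pixels), "extrinsics" (4x4, takes a point from camera to world coordinates). Camera axes: x right, y down, z forward; pixel columns grow to the right and rows downward; lengths in m; the calibration is good to about 2 mm. A picture is of the moment at which its call begins: read the wrist's pose just before it. camera_info takes no time and is no camera call; for the wrist camera it gives the pose at the moment of the call.
- arm.job_done(): hands the job in; it is judged then, once.
Trained networks look in the newest picture that a camera, given by its name, has taken for a name from the list of things; names that differ only in an ending like _2 or _b are one class to them, and where a whole thing is asked for, a point or a joint stands for the part that bears it (a point fixed in the world has none). Each returns a list of dicts, best first, with "score" (0 to 1); they miss things now and then, are a little off and sometimes report something else, mostly with a low value. They report only what shows in the picture. A call takes as long as a camera call.
- arm.find_in(camera, name): "position" ([x, y, z] in m, in world coordinates, good to about 4 mm: the middle of the surface that is visible of it).
- arm.silhouettes(camera, name): "pixels" (480x640 bool, what is visible of it).
- arm.pinpoint(camera, name): "position" ([x, y, z] in m, in world coordinates, good to about 4 mm: a listed point, or the origin of a listed thing).
The state is a dict: "t": time; "q": joint angles; "qd": joint speeds; "joint_efforts": joint torques, N m; "eef_pos": TCP position; "ee_rot": TCP orientation; "force": force on the tool from outside, world axes, zero at the start; "moment": the same for the moment, N m; "width": finger opening in m; "gripper_force": force on a finger pad.
Only numpy, scipy, OpenCV 4.12 (cv2) and the standard library are available. Lean on these libraries where they do the work, as an engineer would, in place of code of your own. Each camera call takes 0.05 s, during which the arm holds its last target. There are 200 camera calls.

## Working session

There is one attempt and no reset: what is moved stays moved. The work goes in short steps, Python scripts to look and compute and a tool call to move; the robot and the scene stay as the last step left them, time stands still between calls to the robot, and variables do not carry over. Pictures are saved under pics/ and viewed, at most 13 in all, crops included, and the job is handed in when it is done.

Besides the shell and the picture viewer there is one more tool, called by a JSON object that holds its "name" and its "arguments", one argument or row to a line. move_arm: Moves the arm, as the interface text tells. Its arguments: {"type":"object","properties":{"increments":{"type":"array"},"force":{"type":"number"}},"required":["increments"]}

```bash
mkdir -p pics; cat > m.py <<'E'
from station import arm
import numpy as np, cv2
E
python3 - <<'E'
from m import *
s=arm.get_state(); print(s['t'],s['eef_pos'],s['ee_rot'],s['width'])
ims=[]
for c in ['side','top']:
    im=arm.grab_frame(c); ims.append(im)
    i=arm.camera_info(c); print(c,np.round(i['extrinsics'],3).tolist(),np.round(i['K'],0).tolist())
    for n in ['case','hasp_hinge','staple_eye','pin_grip','pin_block','wide_tape','dark_tape','tape_measure']:
        r=arm.pinpoint(c,n)[:2]
        print(n,[(np.round(x['position'],4).tolist(),round(x['score'],2)) for x in r])
cv2.imwrite('pics/a.png',ims[0]);cv2.imwrite('pics/b.png',ims[1])
print(arm.get_state()['t'])
E
```

```text
0.0 [0.20437671 0.64291628 0.29123395] [ 3.13995924e+00 -1.12903365e-04 -3.07924709e-01] 0.08760754255671094
side [[0.984, -0.064, 0.165, 0.413], [-0.177, -0.404, 0.898, -0.847], [0.009, -0.913, -0.409, 0.495], [0.0, 0.0, 0.0, 1.0]] [[438.0, 0.0, 320.0], [0.0, 438.0, 243.0], [0.0, 0.0, 1.0]]
case [([0.6933, 0.137, 0.0002], 0.9)]
hasp_hinge [([0.535, 0.1305, 0.0911], 0.87)]
staple_eye [([0.5197, 0.1308, 0.0426], 0.88)]
pin_grip [([0.4824, -0.3113, 0.0559], 0.58)]
pin_block [([0.4797, -0.3103, 0.0003], 0.64)]
wide_tape [([0.4163, 0.4498, -0.0035], 0.93)]
dark_tape [([0.7529, 0.0144, 0.0871], 0.6)]
tape_measure [([0.416, 0.4477, -0.0018], 0.66), ([0.7478, 0.2783, 0.0849], 0.57)]
top [[0.002, -0.985, 0.175, 0.318], [-1.0, 0.002, 0.022, 0.068], [-0.022, -0.175, -0.984, 1.507], [0.0, 0.0, 0.0, 1.0]] [[530.0, 0.0, 322.0], [0.0, 530.0, 234.0], [0.0, 0.0, 1.0]]
case []
hasp_hinge [([0.5373, 0.1254, 0.0832], 0.67), ([0.7489, 0.0144, 0.0865], 0.56)]
staple_eye [([0.5206, 0.1268, 0.039], 0.86)]
pin_grip [([0.4817, -0.3071, 0.0576], 0.4)]
pin_block [([0.4809, -0.3104, 0.0029], 0.81)]
wide_tape [([0.4107, 0.4518, 0.0028], 0.75)]
dark_tape [([0.7479, 0.0171, 0.0865], 0.54)]
tape_measure [([0.7501, 0.2872, 0.0853], 0.91), ([0.5357, 0.1264, 0.0823], 0.59)]
0.9
```

View pics/a.png

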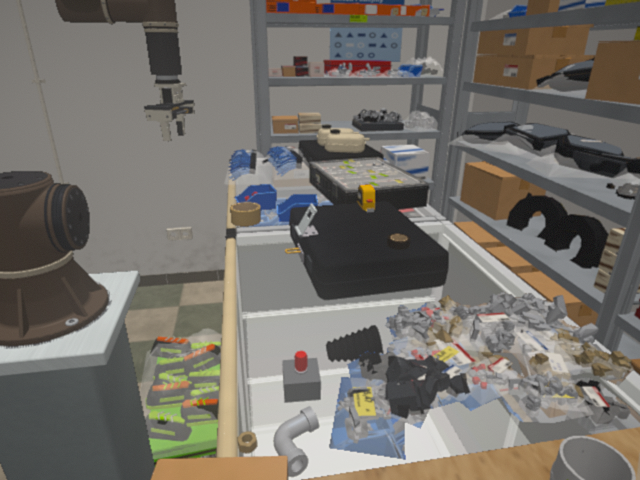

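View pics/b.png

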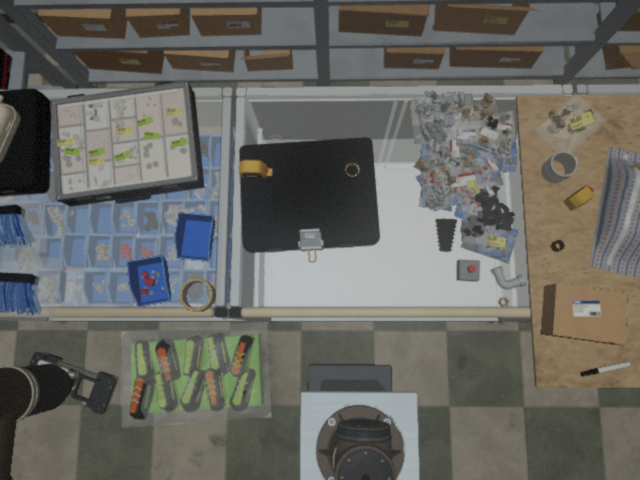

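The side view shows the hasp plate leaning back at about (308,220), the staple at (293,250), and the pin and block at (301,370). The top view shows the hasp at (311,239) and the pin at (470,269). Both agree with the networks. Next I'll fit the case yaw and hasp angle from the silhouettes.

```bash
cat >> m.py <<'E'
def proj(c,P):
    i=arm.camera_info(c); T=np.linalg.inv(i['extrinsics']); p=np.asarray(P)@T[:3,:3].T+T[:3,3]; p=p@np.array(i['K']).T; return p[:,:2]/p[:,2:]
E
python3 - <<'E'
from m import *
from scipy.optimize import minimize
masks={}
for c in ['side','top']:
    arm.grab_frame(c)
    r=arm.silhouettes(c,'hasp'); 
    for x in r[:3]:
        ys,xs=np.nonzero(x['pixels']); print(c,x['score'],len(xs),xs.min(),xs.max(),ys.min(),ys.max())
    if r: masks[c]=r[0]['pixels']
    r=arm.silhouettes(c,'case')
    if r:
        ys,xs=np.nonzero(r[0]['pixels']); print('case',c,cv2.minAreaRect(np.c_[xs,ys].astype(np.float32)),r[0]['score'])
    for _ in range(3):
        arm.grab_frame(c)
        for n in ['hasp_hinge','staple_eye','case']:
            rr=arm.pinpoint(c,n); print(n,[(np.round(x['position'],4).tolist(),round(x['score'],2)) for x in rr[:1]])
def plate(h,yaw,a):
    R=cv2.Rodrigues(np.array([0,0,yaw]))[0]; d=np.array([-np.sin(a),0,-np.cos(a)]); n=np.array([-np.cos(a),0,np.sin(a)])
    return np.array([h+R@(d*l+n*o+np.array([0,w,0])) for l in (0,.07) for o in (.0015,.0045) for w in (-.026,.026)])
def cost(a,h):
    s=0
    for c,m in masks.items():
        z=np.zeros((480*4,640*4),np.uint8); p=proj(c,plate(h,.05,a))*4+1.5
        cv2.fillConvexPoly(z,cv2.convexHull(p.astype(np.float32)).astype(np.int32),1)
        M=cv2.resize(m.astype(np.uint8),(2560,1920),interpolation=cv2.INTER_NEAREST)
        s+=(z&M).sum()/(z|M).sum()
    return s
h0=np.array([.536,.129,.088])
print([(round(a,2),max((round(cost(a,h0+[dx,dy,0]),3),dx,dy) for dx in (-.006,-.003,0,.003,.006) for dy in(-.003,0,.003))) for a in np.arange(3.2,4.35,.1)])
E
```

```text
side 0.58 268 296 316 204 234
side 0.49 404 357 374 184 211
case side ((367.79962158203125, 249.9573974609375), (96.832275390625, 163.6202392578125), 87.47388458251953) 0.77
hasp_hinge [([0.5379, 0.1328, 0.0872], 0.82)]
staple_eye [([0.5209, 0.1286, 0.0401], 0.67)]
case [([0.6947, 0.1369, 0.001], 0.7)]
hasp_hinge [([0.5351, 0.1285, 0.0912], 0.62)]
staple_eye [([0.5202, 0.1298, 0.0391], 0.68)]
case [([0.6902, 0.14, 0.0007], 0.97)]
hasp_hinge []
staple_eye [([0.5179, 0.1308, 0.0403], 0.62)]
case [([0.6936, 0.138, 0.0008], 0.58)]
top 0.76 375 299 320 228 249
case top ((307.75225830078125, 201.17840576171875), (122.25050354003906, 139.00733947753906), 85.46223449707031) 0.8
hasp_hinge [([0.5364, 0.1254, 0.0844], 0.94)]
staple_eye [([0.5208, 0.1271, 0.0384], 0.89)]
case [([0.69, 0.1447, 0.0008], 0.87)]
hasp_hinge [([0.537, 0.1289, 0.0842], 0.58)]
staple_eye [([0.518, 0.127, 0.0403], 0.81)]
case [([0.6913, 0.1422, 0.0029], 0.83)]
hasp_hinge [([0.5366, 0.1251, 0.0848], 0.73)]
staple_eye [([0.5209, 0.1272, 0.0371], 0.74)]
case [([0.6898, 0.1419, 0.0036], 0.64)]
[(np.float64(3.2), (np.float64(0.577), 0.006, 0)), (np.float64(3.3), (np.float64(0.718), 0.006, 0)), (np.float64(3.4), (np.float64(0.935), 0.006, 0)), (np.float64(3.5), (np.float64(1.207), 0.006, 0)), (np.float64(3.6), (np.float64(1.393), 0.003, 0)), (np.float64(3.7), (np.float64(1.527), 0, 0)), (np.float64(3.8), (np.float64(1.516), -0.003, 0)), (np.float64(3.9), (np.float64(1.418), -0.006, 0)), (np.float64(4.0), (np.float64(1.272), -0.006, 0)), (np.float64(4.1), (np.float64(1.143), -0.006, 0)), (np.float64(4.2), (np.float64(1.026), -0.006, 0)), (np.float64(4.3), (np.float64(0.934), -0.006, 0))]
```

Hasp is at about 3.74 rad, hinge at (0.536, 0.129) and case yaw about 0.06. I'll go behind the hasp with the jaws shut.

{"name": "move_arm", "arguments": {
  "increments": [
    {"jaw":-1,"twist":-0.123},
    {"jaw":-1,"twist":-0.123},
    {"jaw":-1,"twist":-0.123},
    {"dx":0.0208,"dy":0.0295},
    {"dx":0.0208,"dy":0.0295},
    {"dx":0.0208,"dy":0.0295},
    {"dx":0.0208,"dy":0.0295},
    {"dx":0.0208,"dy":0.0295},
    {"dx":0.0208,"dy":0.0295},
    {"dx":0.0208,"dy":0.0295},
    {"dx":0.0208,"dy":0.0295},
    {"dx":0.0208,"dy":0.0295}
  ]
}}

```text
$.increments[0]: bad value
```

{"name": "move_arm", "arguments": {
  "increments": [
    {"dx":0.0208,"dy":0.0295},
    {"dx":0.0208,"dy":0.0295},
    {"dx":0.0208,"dy":0.0295},
    {"dx":0.0208,"dy":0.0295},
    {"dx":0.0208,"dy":0.0295},
    {"dx":0.0208,"dy":0.0295},
    {"dx":0.0208,"dy":0.0295},
    {"dx":0.0208,"dy":0.0295},
    {"dx":0.0208,"dy":0.0295},
    {},
    {}
  ]
}}

```text
$.increments[0]: bad value
```

{"name": "move_arm", "arguments": {
  "increments": [
    {"jaw":-1,"dx":0,"dy":0,"dz":0,"twist":-0.123},
    {"jaw":-1,"dx":0,"dy":0,"dz":0,"twist":-0.123},
    {"jaw":-1,"dx":0,"dy":0,"dz":0,"twist":-0.123},
    {"jaw":-1,"dx":0.0208,"dy":0.0295,"dz":0,"twist":0},
    {"jaw":-1,"dx":0.0208,"dy":0.0295,"dz":0,"twist":0},
    {"jaw":-1,"dx":0.0208,"dy":0.0295,"dz":0,"twist":0},
    {"jaw":-1,"dx":0.0208,"dy":0.0295,"dz":0,"twist":0},
    {"jaw":-1,"dx":0.0208,"dy":0.0295,"dz":0,"twist":0},
    {"jaw":-1,"dx":0.0208,"dy":0.0295,"dz":0,"twist":0},
    {"jaw":-1,"dx":0.0208,"dy":0.0295,"dz":0,"twist":0}
  ]
}}

```text
t: 3.23
eef_pos: [0.3632, 0.4446, 0.2924]
ee_rot: [-3.141, -0.0, 0.061]
force: [0.3, -0.2, 0.1]
width: 0.0265
gripper_force: 0.0
```

{"name": "move_arm", "arguments": {
  "increments": [
    {"jaw":-1,"dx":0.0208,"dy":0.0295,"dz":0,"twist":0},
    {"jaw":-1,"dx":0.0208,"dy":0.0295,"dz":0,"twist":0},
    {"jaw":-1,"dx":0.0208,"dy":0.0295,"dz":0,"twist":0},
    {"jaw":-1,"dx":0.0208,"dy":0.0295,"dz":0,"twist":0},
    {"jaw":-1,"dx":0.0208,"dy":0.0295,"dz":0,"twist":0},
    {"jaw":-1,"dx":0.0208,"dy":0.0295,"dz":0,"twist":0},
    {"jaw":-1,"dx":0.0208,"dy":0.0295,"dz":0,"twist":0},
    {"jaw":-1,"dx":0.0208,"dy":0.0295,"dz":0,"twist":0},
    {"jaw":-1,"dx":0.0208,"dy":0.0295,"dz":0,"twist":0},
    {"jaw":-1,"dx":0.0208,"dy":0.0295,"dz":0,"twist":0},
    {"jaw":-1,"dx":0.0208,"dy":0.0295,"dz":0,"twist":0},
    {"jaw":-1,"dx":0,"dy":0,"dz":0,"twist":0}
  ]
}}

```text
t: 4.23
eef_pos: [0.6134, 0.1318, 0.2917]
ee_rot: [3.14, 0.0, 0.057]
force: [-0.2, 0.3, -0.2]
width: 0.0002
gripper_force: 0.0
```

```bash
python3 - <<'E'
from m import *
s=arm.get_state(); print(s['t'],s['eef_pos'],s['ee_rot'],s['width'])
im=arm.grab_frame('wrist'); cv2.imwrite('pics/c.png',im)
for n in ['hasp_hinge','staple_eye']:
    print(n,[(np.round(x['position'],4).tolist(),round(x['score'],2)) for x in arm.pinpoint('wrist',n)[:2]])
im=arm.grab_frame('side'); cv2.imwrite('pics/d.png',cv2.resize(im[130:280,220:420],None,fx=4,fy=4))
E
```

```text
4.2333 [0.61342498 0.13179979 0.29167742] [3.14030402e+00 8.41139242e-05 5.73364865e-02] 0.00019750429556018376
hasp_hinge [([0.5361, 0.1299, 0.091], 0.73)]
staple_eye [([0.5195, 0.129, 0.0371], 0.55)]
```

View pics/c.png

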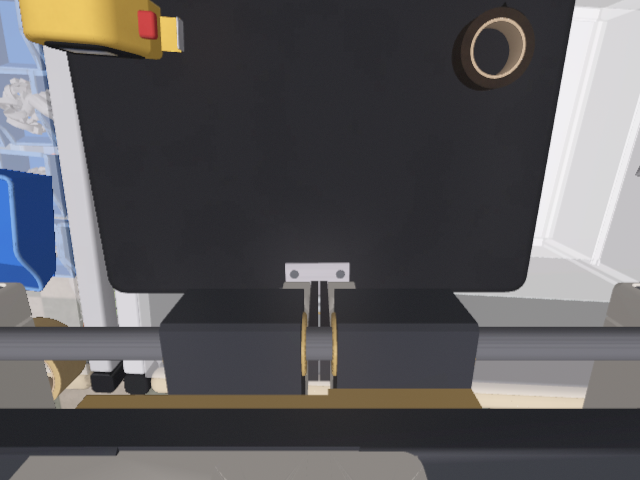

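The wrist view shows the hinge leaf at (317,272), centred under the fingers and square to the image, with clear lid ahead. Next I'll go down and push.

{"name": "move_arm", "arguments": {
  "increments": [
    {"jaw":-1,"dx":0,"dy":0,"dz":0.0275,"twist":0},
    {"jaw":-1,"dx":0,"dy":0,"dz":0.0275,"twist":0},
    {"jaw":-1,"dx":0,"dy":0,"dz":0.0275,"twist":0},
    {"jaw":-1,"dx":0,"dy":0,"dz":0.0275,"twist":0},
    {"jaw":-1,"dx":0,"dy":0,"dz":0,"twist":0},
    {"jaw":-1,"dx":-0.01,"dy":0,"dz":0,"twist":0},
    {"jaw":-1,"dx":-0.01,"dy":0,"dz":0,"twist":0},
    {"jaw":-1,"dx":-0.01,"dy":0,"dz":0,"twist":0},
    {"jaw":-1,"dx":-0.01,"dy":0,"dz":0,"twist":0},
    {"jaw":-1,"dx":-0.01,"dy":0,"dz":0,"twist":0}
  ]
}}

```text
t: 5.27
eef_pos: [0.5602, 0.1335, 0.1841]
ee_rot: [-3.14, -0.003, 0.062]
force: [0.9, 0.2, 0.3]
width: 0.0004
gripper_force: 0.5
```

{"name": "move_arm", "arguments": {
  "increments": [
    {"jaw":-1,"dx":-0.01,"dy":0,"dz":0,"twist":0},
    {"jaw":-1,"dx":-0.01,"dy":0,"dz":0,"twist":0},
    {"jaw":-1,"dx":-0.01,"dy":0,"dz":0,"twist":0},
    {"jaw":-1,"dx":-0.01,"dy":0,"dz":0,"twist":0},
    {"jaw":-1,"dx":0,"dy":0,"dz":0,"twist":0}
  ]
}}

```text
t: 5.68
eef_pos: [0.5187, 0.1302, 0.1821]
ee_rot: [3.142, 0.001, 0.061]
force: [0.0, 0.4, 0.6]
width: 0.0006
gripper_force: 0.0
```

```bash
python3 - <<'E'
from m import *
print(arm.get_state()['eef_pos'])
im=arm.grab_frame('side'); cv2.imwrite('pics/e.png',cv2.resize(im[130:280,220:420],None,fx=4,fy=4))
E
```

```text
[0.51868917 0.13017491 0.1821365 ]
```

View pics/e.png

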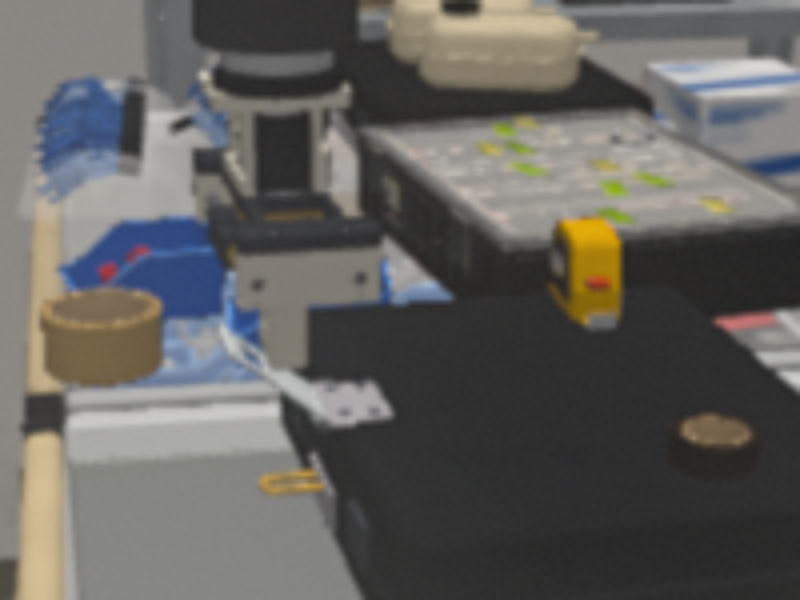

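The hasp now leans forward at about 45° (plate at crop (270,365)). The tape measure and rolls are untouched. I'll continue forward and down, then press it home.

{"name": "move_arm", "arguments": {
  "increments": [
    {"jaw":-1,"dx":-0.01,"dy":0,"dz":0.006,"twist":0},
    {"jaw":-1,"dx":-0.01,"dy":0,"dz":0.007,"twist":0},
    {"jaw":-1,"dx":-0.008,"dy":0,"dz":0.007,"twist":0},
    {"jaw":-1,"dx":0,"dy":0,"dz":0.009,"twist":0},
    {"jaw":-1,"dx":0,"dy":0,"dz":0.009,"twist":0},
    {"jaw":-1,"dx":0,"dy":0,"dz":0.009,"twist":0},
    {"jaw":-1,"dx":0,"dy":0,"dz":0.009,"twist":0},
    {"jaw":-1,"dx":0,"dy":0,"dz":0,"twist":0}
  ]
}}

```text
t: 6.4
eef_pos: [0.4923, 0.1284, 0.1238]
ee_rot: [3.14, 0.003, 0.061]
force: [-0.8, -0.6, -0.3]
width: 0.0008
gripper_force: 0.0
```

{"name": "move_arm", "arguments": {
  "increments": [
    {"jaw":-1,"dx":0.008,"dy":0,"dz":0,"twist":0},
    {"jaw":-1,"dx":0.008,"dy":0,"dz":0,"twist":0},
    {"jaw":-1,"dx":0.006,"dy":0,"dz":0,"twist":0},
    {"jaw":-1,"dx":0.004,"dy":0,"dz":0,"twist":0},
    {"jaw":-1,"dx":0,"dy":0,"dz":0,"twist":0}
  ]
}}

```text
t: 6.82
eef_pos: [0.52, 0.1306, 0.1262]
ee_rot: [-3.141, -0.001, 0.061]
force: [0.6, 0.4, -0.5]
width: 0.0009
gripper_force: 0.0
```

{"name": "move_arm", "arguments": {
  "increments": [
    {"jaw":-1,"dx":0.002,"dy":0,"dz":0,"twist":0},
    {"jaw":-1,"dx":0.001,"dy":0,"dz":0,"twist":0},
    {"jaw":-1,"dx":0,"dy":0,"dz":0,"twist":0}
  ]
}}

```text
t: 7.07
eef_pos: [0.521, 0.1306, 0.1261]
ee_rot: [-3.142, 0.002, 0.061]
force: [-5.7, 2.3, 1.0]
width: 0.0006
gripper_force: 2.8
```

{"name": "move_arm", "arguments": {
  "increments": [
    {"jaw":-1,"dx":0.001,"dy":0,"dz":0,"twist":0},
    {"jaw":-1,"dx":0.001,"dy":0,"dz":0,"twist":0},
    {"jaw":-1,"dx":0,"dy":0,"dz":0,"twist":0}
  ]
}}

```text
t: 7.32
eef_pos: [0.5212, 0.1306, 0.1261]
ee_rot: [3.141, 0.004, 0.061]
force: [-14.3, 4.3, 9.0]
width: 0.0006
gripper_force: 7.4
```

It hit a firm stop at the expected position. I'll back off, go up and check.

{"name": "move_arm", "arguments": {
  "increments": [
    {"jaw":-1,"dx":-0.015,"dy":0,"dz":0,"twist":0},
    {"jaw":-1,"dx":-0.025,"dy":0,"dz":-0.01,"twist":0},
    {"jaw":0,"dx":-0.02,"dy":0,"dz":-0.03,"twist":0},
    {"jaw":0,"dx":0,"dy":0,"dz":-0.04,"twist":0},
    {"jaw":0,"dx":0,"dy":0,"dz":-0.04,"twist":0},
    {"jaw":0,"dx":0,"dy":0,"dz":0,"twist":0},
    {"jaw":0,"dx":0,"dy":0,"dz":0,"twist":0}
  ]
}}

```text
t: 7.9
eef_pos: [0.4655, 0.1282, 0.2497]
ee_rot: [-3.137, -0.007, 0.062]
force: [0.6, 0.0, -1.4]
width: 0.0283
gripper_force: 0.0
```

```bash
python3 - <<'E'
from m import *
print(arm.get_state()['eef_pos'])
for c in ['wrist','top','side']:
  for k in range(3):
    im=arm.grab_frame(c)
    for n in ['hasp_hinge','staple_eye']:
        print(c,n,[(np.round(x['position'],4).tolist(),round(x['score'],2)) for x in arm.pinpoint(c,n)[:1]])
  if c=='wrist': cv2.imwrite('pics/f.png',im)
cv2.imwrite('pics/g.png',cv2.resize(im[180:280,260:380],None,fx=6,fy=6))
E
```

```text
[0.46546897 0.1282409  0.24972775]
wrist hasp_hinge [([0.5391, 0.1303, 0.0887], 0.78)]
wrist staple_eye [([0.5206, 0.1301, 0.0371], 0.69)]
wrist hasp_hinge [([0.5383, 0.132, 0.0923], 0.81)]
wrist staple_eye []
wrist hasp_hinge [([0.5384, 0.1316, 0.0902], 0.65)]
wrist staple_eye [([0.5204, 0.1308, 0.0365], 0.8)]
top hasp_hinge []
top staple_eye []
top hasp_hinge []
top staple_eye []
top hasp_hinge []
top staple_eye []
side hasp_hinge [([0.5401, 0.1314, 0.0915], 0.94)]
side staple_eye [([0.5199, 0.1286, 0.043], 0.7)]
side hasp_hinge [([0.5387, 0.1312, 0.0909], 0.96)]
side staple_eye [([0.5185, 0.1292, 0.0374], 0.7)]
side hasp_hinge [([0.5378, 0.1314, 0.0897], 0.91)]
side staple_eye [([0.5217, 0.1304, 0.0381], 0.71)]
```

View pics/f.png

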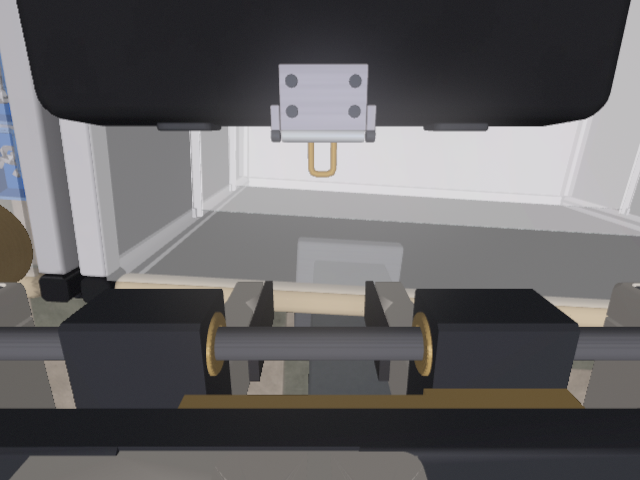

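View pics/g.png

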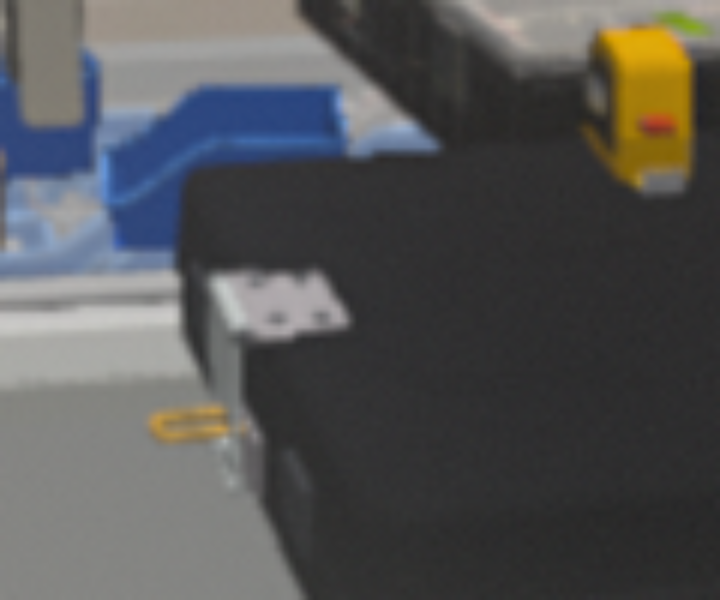

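The wrist view shows the loop through the slot, tip at (322,175), with the hasp vertical. The side crop also shows it home, with the loop sticking out at (185,423). I'll go and look at the pin from close by.

{"name": "move_arm", "arguments": {
  "increments": [
    {"jaw":0,"dx":-0.006,"dy":0.036,"dz":0,"twist":0},
    {"jaw":0,"dx":-0.006,"dy":0.036,"dz":0,"twist":0},
    {"jaw":0,"dx":-0.006,"dy":0.036,"dz":0,"twist":0},
    {"jaw":0,"dx":-0.006,"dy":0.036,"dz":0,"twist":0},
    {"jaw":0,"dx":-0.006,"dy":0.036,"dz":0,"twist":0},
    {"jaw":0,"dx":-0.006,"dy":0.036,"dz":0,"twist":0},
    {"jaw":0,"dx":-0.006,"dy":0.036,"dz":0,"twist":0},
    {"jaw":0,"dx":-0.006,"dy":0.036,"dz":0,"twist":0},
    {"jaw":0,"dx":-0.006,"dy":0.036,"dz":0,"twist":0},
    {"jaw":0,"dx":-0.006,"dy":0.036,"dz":0,"twist":0},
    {"jaw":0,"dx":-0.006,"dy":0.036,"dz":0,"twist":0},
    {"jaw":0,"dx":-0.006,"dy":0.036,"dz":0,"twist":0}
  ]
}}

```text
t: 10.25
eef_pos: [0.418, -0.3103, 0.2463]
ee_rot: [3.141, -0.0, 0.061]
force: [1.8, 0.2, -0.5]
width: 0.0438
gripper_force: 0.0
```

{"name": "move_arm", "arguments": {
  "increments": [
    {"jaw":0,"dx":0,"dy":0,"dz":0,"twist":0},
    {"jaw":0,"dx":0,"dy":0,"dz":0,"twist":0}
  ]
}}

```text
t: 10.42
eef_pos: [0.4178, -0.3102, 0.2456]
ee_rot: [-3.141, 0.001, 0.057]
force: [0.1, 0.9, -0.5]
width: 0.0436
gripper_force: 0.0
```

```bash
python3 - <<'E'
from m import *
s=arm.get_state();print(s['eef_pos'],s['ee_rot'])
P=[]
for k in range(4):
    im=arm.grab_frame('wrist')
    for n in ['pin_grip','pin_block']:
        print(n,[(np.round(x['position'],4).tolist(),round(x['score'],2)) for x in arm.pinpoint('wrist',n)[:1]])
hsv=cv2.cvtColor(im,cv2.COLOR_BGR2HSV); m=((hsv[...,0]<8)|(hsv[...,0]>172))&(hsv[...,1]>150)&(hsv[...,2]>80)
n,l,st,ce=cv2.connectedComponentsWithStats(m.astype(np.uint8)); print([(st[i].tolist(),ce[i].round(1).tolist()) for i in range(1,n) if st[i,4]>100])
i=arm.camera_info('wrist'); E=np.array(i['extrinsics']); print(E.round(3).tolist(),np.array(i['K']).tolist())
cv2.imwrite('pics/h.png',im)
E
```

```text
[ 0.41780704 -0.31020092  0.24564691] [-3.14128816e+00  9.00681808e-04  5.72039777e-02]
pin_grip [([0.4799, -0.3084, 0.0531], 0.6)]
pin_block [([0.4828, -0.3056, 0.0017], 0.93)]
pin_grip [([0.4803, -0.3091, 0.0521], 0.76)]
pin_block [([0.4823, -0.3058, -0.0019], 0.55)]
pin_grip [([0.4813, -0.3067, 0.05], 0.65)]
pin_block [([0.4867, -0.305, 0.0023], 0.66)]
pin_grip [([0.4807, -0.3061, 0.0565], 0.57)]
pin_block [([0.487, -0.3034, -0.0015], 0.8)]
[]
[[0.06, -0.955, -0.291, 0.499], [-0.998, -0.058, -0.017, -0.303], [-0.0, 0.292, -0.957, 0.339], [0.0, 0.0, 0.0, 1.0]] [[365.57459505943854, 0.0, 318.68933825998573], [0.0, 365.57459505943854, 237.16171519494907], [0.0, 0.0, 1.0]]
```

View pics/h.png

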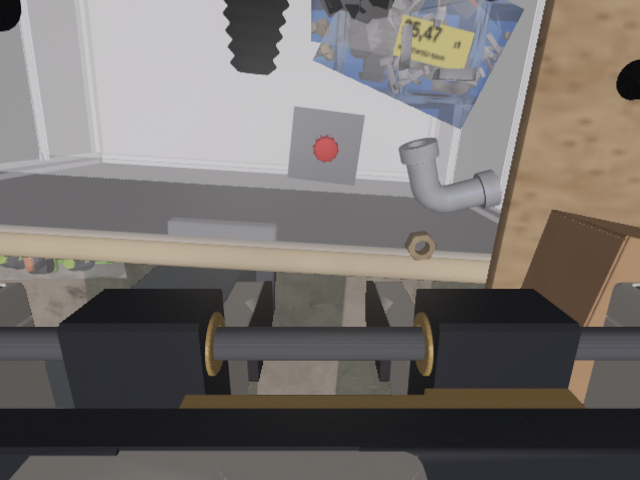

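The knob is at (326,149), which my ray puts at (0.483, -0.309), in agreement with the networks. I'll move over it and down.

{"name": "move_arm", "arguments": {
  "increments": [
    {"jaw":0,"dx":0.022,"dy":0.001,"dz":0,"twist":0},
    {"jaw":0,"dx":0.022,"dy":0.001,"dz":0,"twist":0},
    {"jaw":0,"dx":0.021,"dy":0.0005,"dz":0,"twist":0},
    {"jaw":0,"dx":0,"dy":0,"dz":0.025,"twist":0},
    {"jaw":0,"dx":0,"dy":0,"dz":0.025,"twist":0},
    {"jaw":0,"dx":0,"dy":0,"dz":0.025,"twist":0},
    {"jaw":0,"dx":0,"dy":0,"dz":0,"twist":0},
    {"jaw":0,"dx":0,"dy":0,"dz":0,"twist":0}
  ]
}}

```text
t: 11.68
eef_pos: [0.483, -0.3068, 0.1704]
ee_rot: [-3.141, 0.003, 0.062]
force: [0.9, 0.1, 1.3]
width: 0.044
gripper_force: 0.0
```

```bash
python3 - <<'E'
from m import *
s=arm.get_state();print(s['eef_pos'],s['ee_rot'])
im=arm.grab_frame('wrist'); i=arm.camera_info('wrist');E=np.array(i['extrinsics']);K=np.array(i['K'])
print([(np.round(x['position'],4).tolist(),round(x['score'],2)) for x in arm.pinpoint('wrist','pin_grip')[:2]])
r=arm.silhouettes('wrist','pin_grip')[:1]
for x in r:
    ys,xs=np.nonzero(x['pixels']);print(x['score'],len(xs),xs.min(),xs.max(),ys.min(),ys.max(),xs.mean(),ys.mean())
for c in ['side','top']:
    for k in range(3):
        arm.grab_frame(c); print(c,[(np.round(x['position'],4).tolist(),round(x['score'],2)) for x in arm.pinpoint(c,'pin_grip')[:1]])
cv2.imwrite('pics/i.png',im)
E
```

```text
[ 0.48300126 -0.30683918  0.1704164 ] [-3.14094054e+00  3.01197283e-03  6.15123994e-02]
[([0.4772, -0.3057, 0.0546], 0.84)]
0.79 1186 306 337 240 284 321.4629005059022 261.79089376053963
side [([0.483, -0.3117, 0.0592], 0.49)]
side [([0.4818, -0.3108, 0.0569], 0.81)]
side [([0.4801, -0.3105, 0.0577], 0.82)]
top []
top []
top []
```

View pics/i.png

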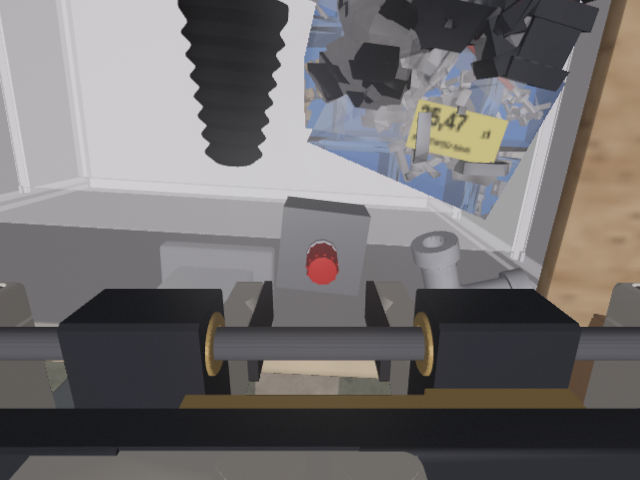

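The knob top at (322,270) is centred between the fingers, which straddle column 320. I'll go down and grip.

{"name": "move_arm", "arguments": {
  "increments": [
    {"jaw":0,"dx":0,"dy":0,"dz":0.02,"twist":0},
    {"jaw":0,"dx":0,"dy":0,"dz":0.02,"twist":0},
    {"jaw":0,"dx":0,"dy":0,"dz":0.015,"twist":0},
    {"jaw":0,"dx":0,"dy":0,"dz":0.007,"twist":0},
    {"jaw":0,"dx":0,"dy":0,"dz":0,"twist":0},
    {"jaw":0,"dx":0,"dy":0,"dz":0,"twist":0}
  ]
}}

```text
t: 12.93
eef_pos: [0.4837, -0.3071, 0.1093]
ee_rot: [3.142, 0.001, 0.061]
force: [1.8, 0.1, 1.0]
width: 0.0437
gripper_force: 0.0
```

{"name": "move_arm", "arguments": {
  "increments": [
    {"jaw":-1,"dx":0,"dy":0,"dz":0,"twist":0},
    {"jaw":-1,"dx":0,"dy":0,"dz":0,"twist":0},
    {"jaw":-1,"dx":0,"dy":0,"dz":0,"twist":0},
    {"jaw":-1,"dx":0,"dy":0,"dz":0,"twist":0},
    {"jaw":-1,"dx":0,"dy":0,"dz":0,"twist":0},
    {"jaw":-1,"dx":0,"dy":0,"dz":0,"twist":0},
    {"jaw":-1,"dx":0,"dy":0,"dz":0,"twist":0}
  ],
  "force": 20
}}

```text
t: 13.52
eef_pos: [0.4839, -0.3074, 0.1098]
ee_rot: [3.141, -0.001, 0.061]
force: [-0.3, -2.4, 3.3]
width: 0.0174
gripper_force: 20.0
```

Gripped at 17.4 mm. I'll lift and carry it over towards the staple.

{"name": "move_arm", "arguments": {
  "increments": [
    {"jaw":-1,"dx":0,"dy":0,"dz":-0.02,"twist":0},
    {"jaw":-1,"dx":0,"dy":0,"dz":-0.03,"twist":0},
    {"jaw":-1,"dx":0,"dy":0,"dz":-0.03,"twist":0},
    {"jaw":-1,"dx":0,"dy":0,"dz":-0.03,"twist":0},
    {"jaw":-1,"dx":0,"dy":0,"dz":-0.02,"twist":0},
    {"jaw":-1,"dx":0,"dy":-0.03,"dz":0,"twist":0},
    {"jaw":-1,"dx":0.004,"dy":-0.034,"dz":0,"twist":0},
    {"jaw":-1,"dx":0.004,"dy":-0.034,"dz":0,"twist":0},
    {"jaw":-1,"dx":0.004,"dy":-0.034,"dz":0,"twist":0},
    {"jaw":-1,"dx":0.004,"dy":-0.034,"dz":0,"twist":0},
    {"jaw":-1,"dx":0.004,"dy":-0.034,"dz":0,"twist":0},
    {"jaw":-1,"dx":0.004,"dy":-0.034,"dz":0,"twist":0}
  ]
}}

```text
t: 14.52
eef_pos: [0.4925, -0.0701, 0.239]
ee_rot: [-3.141, 0.0, 0.061]
force: [0.3, 0.6, -0.4]
width: 0.0176
gripper_force: 20.0
```

{"name": "move_arm", "arguments": {
  "increments": [
    {"jaw":-1,"dx":0.004,"dy":-0.034,"dz":0,"twist":0},
    {"jaw":-1,"dx":0.004,"dy":-0.034,"dz":0,"twist":0},
    {"jaw":-1,"dx":0.004,"dy":-0.034,"dz":0,"twist":0},
    {"jaw":-1,"dx":0.004,"dy":-0.034,"dz":0,"twist":0},
    {"jaw":-1,"dx":0.004,"dy":-0.034,"dz":0,"twist":0},
    {"jaw":-1,"dx":0.004,"dy":-0.03,"dz":0,"twist":0},
    {"jaw":-1,"dx":0,"dy":0,"dz":0,"twist":0},
    {"jaw":-1,"dx":0,"dy":0,"dz":0,"twist":0},
    {"jaw":-1,"dx":0,"dy":0,"dz":0,"twist":0}
  ]
}}

```text
t: 15.27
eef_pos: [0.5043, 0.1291, 0.2387]
ee_rot: [3.141, 0.001, 0.062]
force: [-0.0, -0.0, -0.9]
width: 0.0173
gripper_force: 20.0
```

```bash
python3 - <<'E'
from m import *
s=arm.get_state();print(s['eef_pos'],s['ee_rot'],s['width'])
for c in ['wrist','side']:
  for k in range(4):
    im=arm.grab_frame(c)
    for n in ['pin_grip','staple_eye']:
        print(c,n,[(np.round(x['position'],4).tolist(),round(x['score'],2)) for x in arm.pinpoint(c,n)[:1]])
  if c=='wrist': cv2.imwrite('pics/j.png',im); print(np.round(arm.camera_info('wrist')['extrinsics'],4).tolist())
  else: cv2.imwrite('pics/k.png',cv2.resize(im[170:290,230:390],None,fx=5,fy=5,interpolation=cv2.INTER_CUBIC))
E
```

```text
[0.50434945 0.12913549 0.23869203] [3.14134939e+00 1.24179748e-03 6.18112794e-02] 0.017295937197112057
wrist pin_grip [([0.4984, 0.1295, 0.1803], 0.91)]
wrist staple_eye [([0.5226, 0.1285, 0.0399], 0.88)]
wrist pin_grip [([0.5032, 0.1294, 0.1833], 0.78)]
wrist staple_eye [([0.5206, 0.1286, 0.0389], 0.64)]
wrist pin_grip [([0.503, 0.1314, 0.1816], 0.82)]
wrist staple_eye [([0.5225, 0.1308, 0.0403], 0.67)]
wrist pin_grip [([0.5005, 0.1274, 0.1829], 0.71)]
wrist staple_eye [([0.5218, 0.1303, 0.0383], 0.62)]
[[0.0595, -0.9548, -0.2914, 0.5857], [-0.9982, -0.057, -0.017, 0.1338], [-0.0004, 0.2919, -0.9565, 0.3319], [0.0, 0.0, 0.0, 1.0]]
side pin_grip [([0.5045, 0.1256, 0.1873], 0.46)]
side staple_eye [([0.5207, 0.13, 0.0402], 0.89)]
side pin_grip [([0.7501, 0.2805, 0.09], 0.49)]
side staple_eye [([0.5208, 0.1297, 0.0409], 0.9)]
side pin_grip [([0.5036, 0.1256, 0.1854], 0.46)]
side staple_eye [([0.5172, 0.1314, 0.0421], 0.97)]
side pin_grip [([0.505, 0.1229, 0.186], 0.43)]
side staple_eye [([0.5198, 0.1287, 0.0378], 0.91)]
```

View pics/j.png

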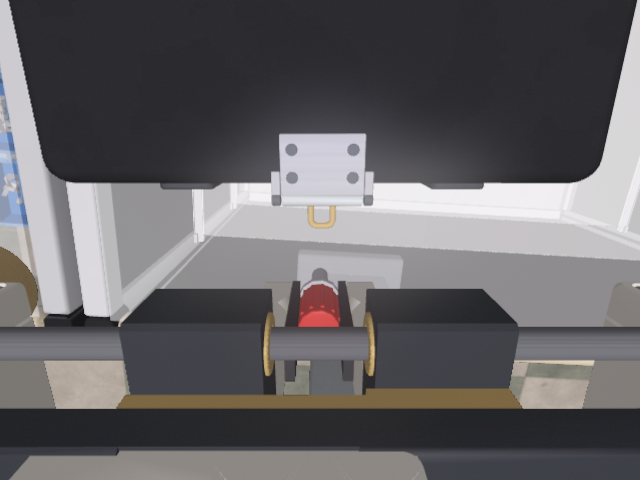

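The wrist view shows the pin upright in the jaws (tip (320,270), knob (319,305)) and the loop at (321,217). I'll measure the lateral offset more precisely from pixels.

```bash
python3 - <<'E'
from m import *
im=cv2.imread('pics/j.png'); i=arm.camera_info('wrist');E=np.array(i['extrinsics']);K=np.array(i['K'])
hsv=cv2.cvtColor(im,cv2.COLOR_BGR2HSV).astype(int)
br=(hsv[...,0]>8)&(hsv[...,0]<28)&(hsv[...,1]>110)&(hsv[...,2]>90); br[:200]=0;br[235:]=0;br[:,:290]=0;br[:,350:]=0
for r in range(204,232,2):
    x=np.nonzero(br[r])[0]; 
    if len(x): print('brass',r,x.min(),x.max(),(x.min()+x.max())/2)
red=((hsv[...,0]<8)|(hsv[...,0]>172))&(hsv[...,1]>150)&(hsv[...,2]>70); red[:270]=0;red[340:]=0;red[:,:290]=0;red[:,350:]=0
for r in range(280,328,6):
    x=np.nonzero(red[r])[0]
    if len(x): print('red',r,x.min(),x.max(),(x.min()+x.max())/2)
for r in (270,274,278): print(r,hsv[r,304:338,2].tolist())
print([hsv[r,320,2] for r in range(260,290,2)])
def ray(u,v,z):
    d=E[:3,:3]@np.linalg.solve(K,[u,v,1.]); return (E[:3,3]+d*(z-E[2,3])/d[2]).round(4)
print('loop end',ray(321.5,228,.038),'tip',ray(320,268,.135),'knob bottom edge',ray(319,284,.170))
t=np.array([0.5043,0.1291,.2387])
print(proj('wrist',[[.503,.1291,.135],[.503,.1291,.165],[.503,.1291,.198],[.5205,.1297,.0405]]).round(1))
print(arm.get_state()['eef_pos'])
E
```

```text
red 310 310 334 322.0
red 316 301 334 317.5
red 322 299 338 318.5
270 [187, 187, 187, 187, 188, 188, 187, 187, 187, 169, 140, 126, 124, 124, 123, 122, 123, 123, 122, 120, 119, 141, 177, 187, 187, 188, 188, 188, 188, 188, 187, 188, 187, 187]
274 [188, 188, 188, 188, 188, 188, 188, 184, 136, 122, 122, 124, 124, 124, 123, 124, 122, 122, 122, 121, 120, 119, 118, 144, 175, 180, 179, 180, 179, 180, 181, 181, 181, 180]
278 [186, 186, 186, 187, 186, 187, 187, 167, 129, 122, 123, 121, 122, 119, 120, 123, 122, 122, 122, 121, 120, 118, 118, 130, 172, 179, 178, 178, 179, 179, 179, 179, 179, 178]
[np.int64(188), np.int64(188), np.int64(188), np.int64(188), np.int64(126), np.int64(123), np.int64(124), np.int64(122), np.int64(123), np.int64(122), np.int64(154), np.int64(202), np.int64(157), np.int64(132), np.int64(132)]
loop end [0.5043 0.1269 0.038 ] tip [0.5071 0.1286 0.135 ] knob bottom edge [0.5128 0.1296 0.17  ]
[[318.8 274.6]
 [318.8 297.9]
 [318.8 333.6]
 [319.3 209.4]]
[0.5049183  0.12919116 0.23917185]
```

View pics/k.png

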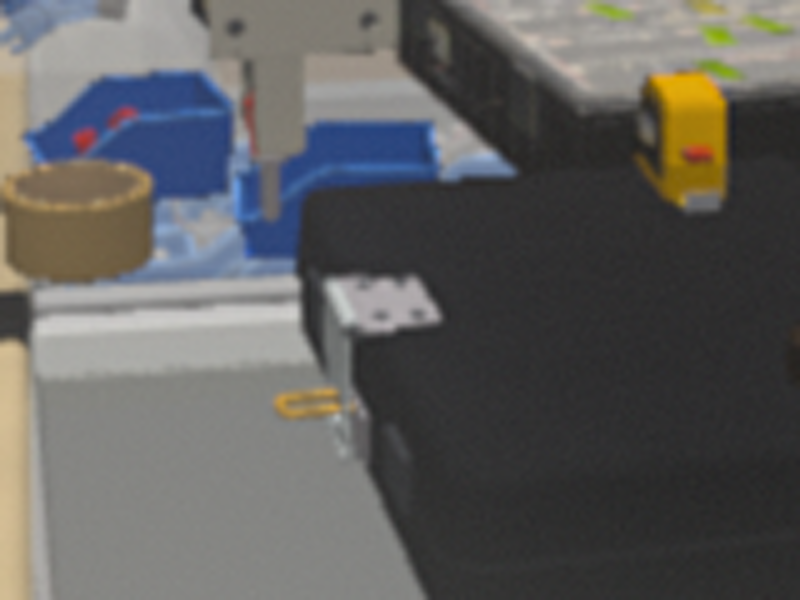

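The side crop shows the pin upright, the loop at (308,403) and the tapes untouched. I'll align above the loop and lower until the tip is just above it, then recheck.

{"name": "move_arm", "arguments": {
  "increments": [
    {"jaw":-1,"dx":0.0075,"dy":0.001,"dz":0.02,"twist":0},
    {"jaw":-1,"dx":0.007,"dy":0.001,"dz":0.02,"twist":0},
    {"jaw":-1,"dx":0,"dy":0,"dz":0.02,"twist":0},
    {"jaw":-1,"dx":0,"dy":0,"dz":0.01,"twist":0},
    {"jaw":-1,"dx":0,"dy":0,"dz":0,"twist":0},
    {"jaw":-1,"dx":0,"dy":0,"dz":0,"twist":0},
    {"jaw":-1,"dx":0,"dy":0,"dz":0,"twist":0}
  ]
}}

```text
t: 17.05
eef_pos: [0.52, 0.1284, 0.1703]
ee_rot: [-3.141, -0.001, 0.062]
force: [0.3, -0.6, 0.6]
width: 0.0175
gripper_force: 20.0
```

```bash
python3 - <<'E'
from m import *
s=arm.get_state();print(s['eef_pos'],s['ee_rot'],s['width'])
w=arm.grab_frame('wrist'); si=arm.grab_frame('side')
for k in range(4):
  for c in ['wrist','side']:
    arm.grab_frame(c)
    for n in ['pin_grip','staple_eye']:
        print(c,n,[(np.round(x['position'],4).tolist(),round(x['score'],2)) for x in arm.pinpoint(c,n)[:1]])
print(np.round(arm.camera_info('wrist')['extrinsics'],4).tolist())
a=cv2.resize(w[200:350,250:390],(560,600),interpolation=cv2.INTER_CUBIC)
b=cv2.resize(si[195:275,270:302],(240,600),interpolation=cv2.INTER_CUBIC)
cv2.imwrite('pics/l.png',np.hstack([a,b])); cv2.imwrite('pics/lw.png',w)
E
```

```text
[0.52004921 0.12839297 0.17026996] [-3.14120899e+00 -1.39205883e-03  6.17171546e-02] 0.017489553318853275
wrist pin_grip [([0.5179, 0.1307, 0.1133], 0.84)]
wrist staple_eye [([0.5206, 0.1271, 0.0378], 0.74)]
side pin_grip []
side staple_eye [([0.5205, 0.1315, 0.0415], 0.94)]
wrist pin_grip [([0.5131, 0.1281, 0.1146], 0.72)]
wrist staple_eye [([0.5216, 0.1299, 0.0386], 0.61)]
side pin_grip [([0.517, 0.1258, 0.1173], 0.48)]
side staple_eye [([0.5197, 0.1313, 0.0408], 0.81)]
wrist pin_grip [([0.517, 0.1267, 0.1139], 0.66)]
wrist staple_eye [([0.5212, 0.1301, 0.0382], 0.86)]
side pin_grip [([0.5196, 0.1255, 0.118], 0.37)]
side staple_eye [([0.5184, 0.1284, 0.0401], 0.84)]
wrist pin_grip [([0.5153, 0.1283, 0.1121], 0.96)]
wrist staple_eye []
side pin_grip [([0.5159, 0.1221, 0.1173], 0.54)]
side staple_eye [([0.5208, 0.1321, 0.0402], 0.82)]
[[0.0597, -0.9547, -0.2914, 0.6003], [-0.9982, -0.0572, -0.0171, 0.1329], [-0.0003, 0.2919, -0.9564, 0.2619], [0.0, 0.0, 0.0, 1.0]]
```

View pics/l.png

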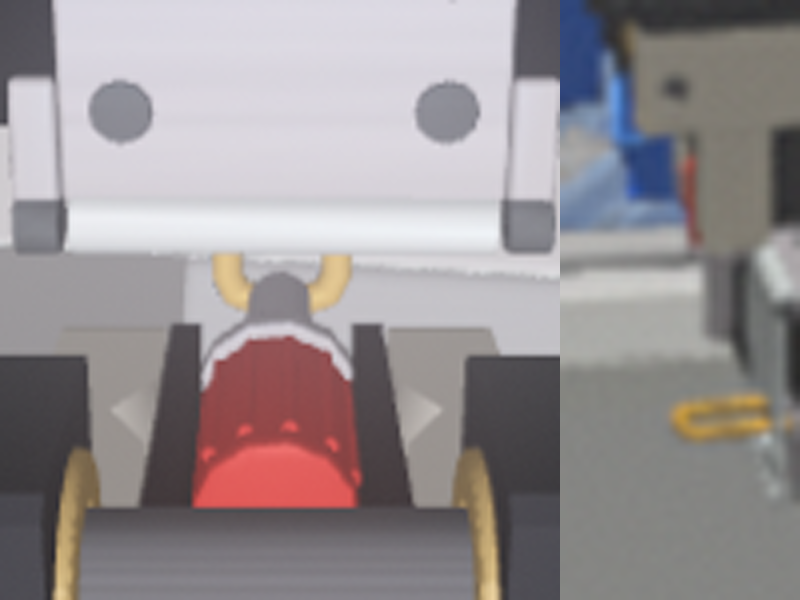

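In the crop, loop centre 282.5 and shank centre 278.5 (4x) mean the pin is about 0.8 mm off to the left. In x the shank is inside the loop's span. I'll correct and insert slowly.

{"name": "move_arm", "arguments": {
  "increments": [
    {"jaw":-1,"dx":0,"dy":0.0008,"dz":0.006,"twist":0},
    {"jaw":-1,"dx":0,"dy":0,"dz":0.007,"twist":0},
    {"jaw":-1,"dx":0,"dy":0,"dz":0.007,"twist":0},
    {"jaw":-1,"dx":0,"dy":0,"dz":0.006,"twist":0},
    {"jaw":-1,"dx":0,"dy":0,"dz":0.005,"twist":0},
    {"jaw":-1,"dx":0,"dy":0,"dz":0.004,"twist":0},
    {"jaw":-1,"dx":0,"dy":0,"dz":0,"twist":0}
  ]
}}

```text
t: 18.93
eef_pos: [0.5191, 0.127, 0.133]
ee_rot: [3.141, 0.002, 0.061]
force: [0.4, -0.7, -1.1]
width: 0.0174
gripper_force: 20.0
```

{"name": "move_arm", "arguments": {
  "increments": [
    {"jaw":-1,"dx":0,"dy":0,"dz":0.005,"twist":0},
    {"jaw":-1,"dx":0,"dy":0,"dz":0.005,"twist":0},
    {"jaw":-1,"dx":0,"dy":0,"dz":0.004,"twist":0},
    {"jaw":-1,"dx":0,"dy":0,"dz":0.003,"twist":0},
    {"jaw":-1,"dx":0,"dy":0,"dz":0,"twist":0},
    {"jaw":-1,"dx":0,"dy":0,"dz":0,"twist":0}
  ]
}}

```text
t: 19.43
eef_pos: [0.5195, 0.1272, 0.117]
ee_rot: [3.141, 0.0, 0.061]
force: [-0.9, 0.5, 0.4]
width: 0.0171
gripper_force: 20.0
```

{"name": "move_arm", "arguments": {
  "increments": [
    {"jaw":-1,"dx":0,"dy":0,"dz":0.0015,"twist":0},
    {"jaw":-1,"dx":0,"dy":0,"dz":0.001,"twist":0},
    {"jaw":-1,"dx":0,"dy":0,"dz":0,"twist":0},
    {"jaw":-1,"dx":0,"dy":0,"dz":0,"twist":0}
  ]
}}

```text
t: 19.77
eef_pos: [0.5196, 0.1273, 0.1147]
ee_rot: [-3.142, -0.0, 0.061]
force: [-0.3, 0.3, -1.0]
width: 0.0175
gripper_force: 20.0
```

{"name": "move_arm", "arguments": {
  "increments": [
    {"jaw":-0.5,"dx":0,"dy":0,"dz":0,"twist":0},
    {"jaw":-0.5,"dx":0,"dy":0,"dz":0,"twist":0},
    {"jaw":-0.2,"dx":0,"dy":0,"dz":0,"twist":0},
    {"jaw":0,"dx":0,"dy":0,"dz":0,"twist":0},
    {"jaw":0,"dx":0,"dy":0,"dz":0,"twist":0},
    {"jaw":0,"dx":0,"dy":0,"dz":0,"twist":0},
    {"jaw":0,"dx":0,"dy":0,"dz":-0.01,"twist":0},
    {"jaw":0,"dx":0,"dy":0,"dz":-0.03,"twist":0},
    {"jaw":0,"dx":0,"dy":0,"dz":-0.04,"twist":0},
    {"jaw":0,"dx":-0.01,"dy":0,"dz":-0.04,"twist":0},
    {"jaw":0,"dx":0,"dy":0,"dz":0,"twist":0},
    {"jaw":0,"dx":0,"dy":0,"dz":0,"twist":0}
  ]
}}

```text
t: 20.77
eef_pos: [0.5104, 0.1273, 0.2384]
ee_rot: [-3.138, -0.006, 0.062]
force: [0.6, 0.3, -0.4]
width: 0.0439
gripper_force: 0.0
```

```bash
python3 - <<'E'
from m import *
s=arm.get_state();print(s['t'],s['eef_pos'],s['width'])
w=arm.grab_frame('wrist'); si=arm.grab_frame('side')
for k in range(3):
  for c in ['wrist','side']:
    arm.grab_frame(c)
    for n in ['pin_grip','staple_eye']:
        print(c,n,[(np.round(x['position'],4).tolist(),round(x['score'],2)) for x in arm.pinpoint(c,n)[:1]])
a=cv2.resize(w[130:280,250:390],(560,600),interpolation=cv2.INTER_CUBIC)
b=cv2.resize(si[205:285,270:302],(240,600),interpolation=cv2.INTER_CUBIC)
cv2.imwrite('pics/n.png',np.hstack([a,b]))
E
```

```text
20.7667 [0.5103775  0.12725023 0.23835855] 0.04387120871509161
wrist pin_grip [([0.5179, 0.1272, 0.0584], 0.61)]
wrist staple_eye [([0.5216, 0.1291, 0.0392], 0.75)]
side pin_grip [([0.5161, 0.1233, 0.0615], 0.44)]
side staple_eye [([0.5234, 0.1282, 0.0403], 0.63)]
wrist pin_grip [([0.5159, 0.1272, 0.0584], 0.81)]
wrist staple_eye [([0.521, 0.1277, 0.0364], 0.79)]
side pin_grip [([0.5186, 0.1263, 0.0638], 0.46)]
side staple_eye [([0.5203, 0.1262, 0.0418], 0.72)]
wrist pin_grip [([0.5193, 0.125, 0.0601], 0.62)]
wrist staple_eye [([0.5234, 0.1301, 0.0387], 0.73)]
side pin_grip [([0.518, 0.1245, 0.0618], 0.66)]
side staple_eye [([0.5198, 0.1298, 0.0403], 0.85)]
```

View pics/n.png

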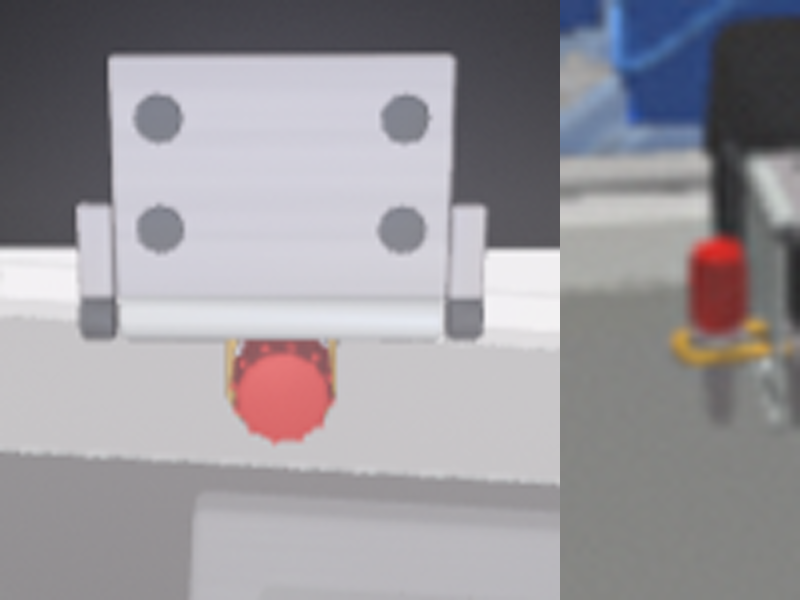

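The knob stands upright at (283,398), with the loop sides showing on either side of it. The side crop shows the collar on the loop and the shank hanging below. The arm is clear, so I'm handing in.

```bash
python3 -c "
from station import arm; print(arm.job_done())"
```

```text
the job is handed in; nothing more can be done
None
```

The job is handed in at about 21 s of arm time: the last pictures show the hasp home, the pin upright in the loop with its collar resting on it, and the arm clear; I saw no sign of the tapes moving, and the hand-in returned no verdict.

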